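# Feed a snap cap under the press through its finger guard

## Robot

A 6-joint arm with a two-finger parallel gripper is mounted at the origin on the work surface. World frame = base frame: x ahead of the robot, y to its left, z up, the work surface at z = 0. Lengths are in m, angles in rad, forces in N, time in s.
With the tool pointing down it reaches from about 0.35 to 0.775 m from the base axis. Payload 7.3 kg.
Tool frame: the origin (TCP) lies between the finger pads; the fingertips stand 22 mm ahead of it and the grasp point (between the pads) lies 3 mm ahead of it; z points along the fingers, y is the line along which they close (so a half turn about z gives the same grasp; the last joint's range is limited). The gripper opens to 92 mm and grips with 3 to 60 N. Pads are 19 mm wide; open, the fingers measure 130 mm over their backs; the gripper's body (75 mm by 190 mm) begins 47 mm behind the grasp point.
Start: joints at [-0.146, 0.342, 1.524, -0, 1.275, -0.146], TCP at [0.525, 0, 0.249] pointing down, gripper open.
Joint ranges: [-2.53, 2.53], [-0.77, 2.02], [0.04, 2.7], [-1, 4.14], [0.28, 2.66], [-3.11, 3.11]. Speed limits (rad/s): [2.57, 2.57, 3.14, 3.14, 3.14, 3.14].

## Interface

Orientations are given as a rotation vector (axis times angle).
In Python, from bench import monitor, read_camera, workorder gives the robot as it stands.
- The arm moves only by the tool move_arm, never from a script. Its argument "increments" is a list of rows, each an object with "grip": the opening in per cent of the stroke, from 0 (shut) to 100 (fully open); "translation": the shift along the tool's x, y, z in m, a list of three; "rot": the turn, a rotation vector about the tool's x, y, z in rad, a list of three. A call has 1 to 8 rows; each row is the pose to reach, as a shift and turn from the pose commanded when the call began, along the tool's axes at that moment; what a row does not reach only later rows make up. A row lasts 1/10 s, in which the tool goes at most 50 mm and 8.59 degrees, less where a joint would pass 70% of its speed; a pose out of reach is approached as far as the arm can. A call with a gripper value outside its range is refused whole. The fingers move at their own pace and stop on an object; "grip_force" is the grip in N (left out, the last holds). Time passes only in rows, so rows that repeat a pose let the fingers close. It gives the time, the measured TCP pose, the force, the opening and the grip force at its end, in the units of the state.
- monitor.get_obs(): the state, without advancing time (a new reading comes with each control period).
- read_camera(name): name is "scene" or "side" or "wrist"; returns a dict with "img" (400x640x3 uint8, red, green, blue), "intrinsics" (3x3 intrinsics, pixels), "R" (3x3) and "t" (3): a world point X has camera coordinates R X + t. Camera axes: x right, y down, z forward; pixel columns grow to the right and rows downward; lengths in m; the calibration is good to about 2 mm. A picture is of the moment at which its call begins. There is no depth.
- workorder.sign_off(): hands the job in; it is judged then, once.
The state is a dict: "time_s": time; "joint_pos": joint angles; "joint_velocities": joint speeds; "tau": joint torques, N m; "eef_pos": TCP position; "tool_rot": TCP orientation; "wrist_force": force on the tool from outside, world axes, zero at the start; "moment": the same for the moment, N m; "grip_width": opening from 0.0 (shut) to 1.0 (fully open); "grasp_force": force on a finger pad.
Only numpy, scipy, OpenCV 4.12 (cv2) and the standard library are available. Lean on these libraries where they do the work, as an engineer would, in place of code of your own. Each camera call takes 0.05 s, during which the arm holds its last target. There are 200 camera calls.

## Task

Push the snap press's hand lever all the way back to its stop so that the ram rises clear and stays up; then pick up the wooden loading paddle by its grip, pass its tongue straight through the slot in the press's finger guard until the brass cap is centred under the ram, and finish while still holding it there: level, in the air, not leaning on the press. Leave the spool, jar and tape case where they are.

Things in the scene. Friction and masses are not known exactly. Their poses are not given: they have to be found in the camera images.
- press: Fixed bench snap press, grey and dark steel C-frame, 200 x 130 mm base, 220 high. Origin: underside, on its centre plane; x from its front to its back, z up. Front: upright aluminium guard plate, 120 wide, 5 thick, front face at x -75, top at z 154, with one slot. Clear cheeks close the sides; the head (90 wide, z 155 to 220, x -55 to 100) closes the top. Column starts at x 44.
- press_slot (a point): Centre of the guard's slot, on the guard's front face (press x = -75, y = 0, z = 85 mm). Slot 34 mm wide (along y) and 10 mm high, sharp-edged, through the 5 mm plate. Axes as the press.
- press_anvil (a point): Centre of the steel anvil's top (30 mm diameter), on the ram's axis, 55 mm behind the guard's front face (press x -20, y 0, z 60 mm). Axes as the press. The ram (26 mm diameter) above it: its underside is 10 mm over the anvil with the lever at 0 (blocks the tongue), 55 mm over it with the lever at 1.0.
- ram_lever (a joint): Angle of the press's hand lever, rad: 0 leaning 0.5 rad from upright towards the press's front, 1.0 at the stop, leaning 0.5 rad towards its back. Stiff hinge, stays where left (about 3 to 6 N at the knob moves it); lifts the ram 45 mm per rad. Starts between 0 and 0.25.
- lever_pivot (a point): Hinge axis of the lever, in the lever's plane (press x = -20, y = -75, z = 172 mm), on the press's -y side; axes as the press; the lever turns about y.
- lever_knob (a point): Centre of the lever's black ball knob, 30 mm diameter, 100 mm from the pivot on a 12 mm steel rod; about 260 mm above the table.
- paddle_grip (a point): Centre of the loose paddle's grip (80 g in all), 35 mm above its underside. Grip: upright dark wood block 40 long (x), 18 wide (y), 8 to 60 mm above the underside. It stands on a flat plywood tongue 30 wide, 8 thick, from 30 mm behind the grip's centre to 145 mm ahead (+x); front end rounded in plan (radius 15). Lies flat on the table at the start, z up.
- paddle_cap (a point): Centre of the brass snap cap (12 mm diameter, flush) near the tongue's front end, 130 mm ahead of the grip's centre, given at mid-thickness of the tongue (4 mm above its underside). Axes as the grip's.
- spool: Wooden thread spool, 40 mm diameter, 56 high, standing; origin at its underside. Bystander.
- jar: Lidded glass jar, 60 mm diameter, 85 high; origin at its underside. Bystander.
- tape_case: Round steel tape case, 60 mm diameter, 18 high; origin at its underside. Bystander.
There are look-alikes about, which are no part of the job. What is meant by the part that bears paddle_grip is not blue, pink or turquoise, and is the smaller of those in its own colour.

How it is judged:
On the way, in this order (a step that is already met when the one before it is completed fails the run):
1. the lever is pushed back to its stop and the ram is up, the paddle still outside the guard (value of joint ram_lever above 0.92 rad and x of paddle_cap in the frame of press_slot below 0 m), for 0.2 s.
2. the tongue's end is in the slot (x of paddle_cap in the frame of press_slot above 0.006 m and y of paddle_cap in the frame of press_slot between -0.008 and 0.008 m and z of paddle_cap in the frame of press_slot between -0.006 and 0.006 m), for 0.1 s.
At the end, for the whole second after the job is handed in: Lever over 0.88 rad; tongue through the slot, cap within 7 mm of the ram axis (horizontally) and 6 mm of slot height; level within 0.1 rad, straight within 0.12 rad, still (under 20 mm/s); gripped (over 4 N, grip within 45 mm of the grasp point), under 4 N on the press (value of joint ram_lever above 0.88 rad and horizontal distance between paddle_cap and press_anvil below 0.007 m and z of paddle_cap in the frame of press_slot between -0.006 and 0.006 m and angle between paddle_grip's own z axis and vertical below 0.1 rad and angle between the x axis of paddle_grip and the x axis of press_slot, either way round below 0.12 rad and contact force between the fingers and paddle above 4 N and contact force between paddle and press below 4 N and distance between the grasp point and paddle_grip below 0.045 m and linear speed of paddle below 0.02 m/s); the arm keeps its last pose, push and grip.
It fails at once if a bystander is disturbed (moved over 25 mm) (distance of any of spool, jar, tape_case from where it was at the start of the episode above 0.025 m).
It also fails if it takes over 61 s, if anything falls off the work surface, if the arm or the gripper's body presses on something with over 40 N, if the wrist force passes 120 N, or if a joint passes its speed limit or range.

## Working session

There is one attempt and no reset: what is moved stays moved. The work goes in short steps, Python scripts to look and compute and a tool call to move; the robot and the scene stay as the last step left them, time stands still between calls to the robot, and variables do not carry over. Pictures are saved under pics/ and viewed, at most 10 in all, crops included, and the job is handed in when it is done.

Besides the shell and the picture viewer there is one more tool, called after "Call:" as name(argument=value, ...) on one line, values as JSON. move_arm: Moves the arm, as the interface text tells. Its arguments: {"type":"object","properties":{"increments":{"type":"array","items":{"type":"object","properties":{"grip":{"type":"number"},"translation":{"type":"array","items":{"type":"number"}},"rot":{"type":"array","items":{"type":"number"}}}}},"grip_force":{"type":"number"}},"required":["increments"]}

```bash
mkdir -p pics; ls
python3 - <<'E'
from bench import monitor, read_camera
import cv2,numpy as np,pickle
d={}
for n in("scene","side","wrist"):
    c=read_camera(n);d[n]=c;cv2.imwrite(f"pics/{n}0.png",c["img"][:,:,::-1]);print(n,c["intrinsics"].tolist(),(-c["R"].T@c["t"]).round(3),c["R"][2].round(2))
pickle.dump(d,open("c0.pkl","wb"))
print(monitor.get_obs())
E
```

```text
pics
scene [[454.4897449683011, 0.0, 318.5023763573764], [0.0, 454.4897449683011, 197.5441113318807], [0.0, 0.0, 1.0]] [ 1.086 -0.377  1.172] [-0.49  0.28 -0.83]
side [[496.3146398712626, 0.0, 322.3462370499422], [0.0, 496.3146398712626, 191.59278808227054], [0.0, 0.0, 1.0]] [ 0.165 -1.236  1.369] [ 0.18  0.7  -0.69]
wrist [[278.20454722242977, 0.0, 322.3782557456383], [0.0, 278.20454722242977, 197.45713247017625], [0.0, 0.0, 1.0]] [0.525 0.076 0.384] [-0.   -0.28 -0.96]
{'time_s': 0.15, 'joint_pos': array([-1.45990606e-01,  3.42601329e-01,  1.52480715e+00,  2.39037748e-05,
        1.27541456e+00, -1.46016742e-01]), 'joint_velocities': array([ 0.00010863, -0.00221852, -0.00284558,  0.00098281, -0.00103488,
        0.00040013]), 'tau': array([ 7.52666965e-04, -4.31470585e+01, -2.44352603e+01,  7.18239485e-02,
        5.38185902e-02, -1.32920518e-04]), 'eef_pos': array([5.24713134e-01, 7.62138068e-05, 2.48181202e-01]), 'tool_rot': array([-2.22071226e+00, -2.22075481e+00,  1.12406876e-03]), 'wrist_force': array([-0.44463211,  0.46095338,  0.85369177]), 'moment': array([ 0.06738406, -0.02163538,  0.05578562]), 'grasp_force': 0.0, 'grip_width': 0.9997263783146949}
```

View pics/scene0.png

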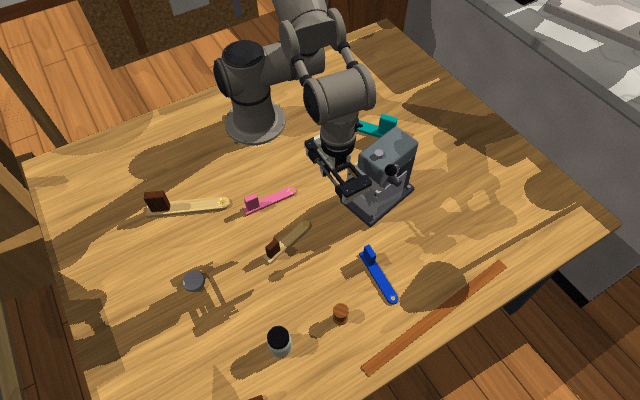

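View pics/side0.png

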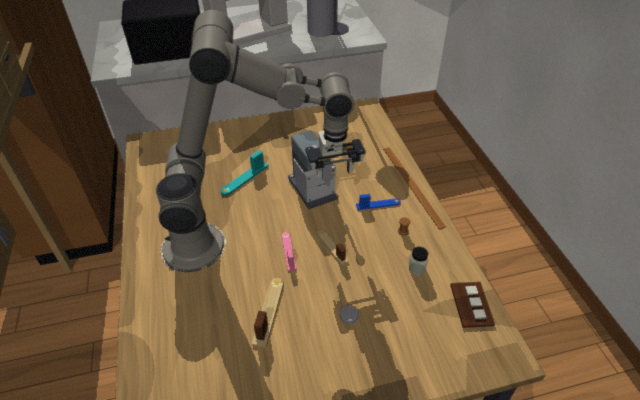

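The scene shows dark-grip paddles at about (157,203), the large one, and (273,247), the small one, which is the target. The press is at about (378,180), with its knob near (391,171). In the side view the press is at (315,170) and the small paddle at (341,252). I'll enlarge both.

Run:
```python
import cv2,numpy as np,pickle
d=pickle.load(open("c0.pkl","rb"))
a=d["scene"]["img"][120:270,255:425,::-1]; b=d["side"]["img"][120:270,270:440,::-1]
o=[cv2.resize(cv2.convertScaleAbs(x,alpha=1.4,beta=10),None,fx=4,fy=4,interpolation=cv2.INTER_CUBIC) for x in(a,b)]
cv2.imwrite("pics/a.png",o[0]);cv2.imwrite("pics/b.png",o[1])
```

```text
(no output)
```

View pics/a.png

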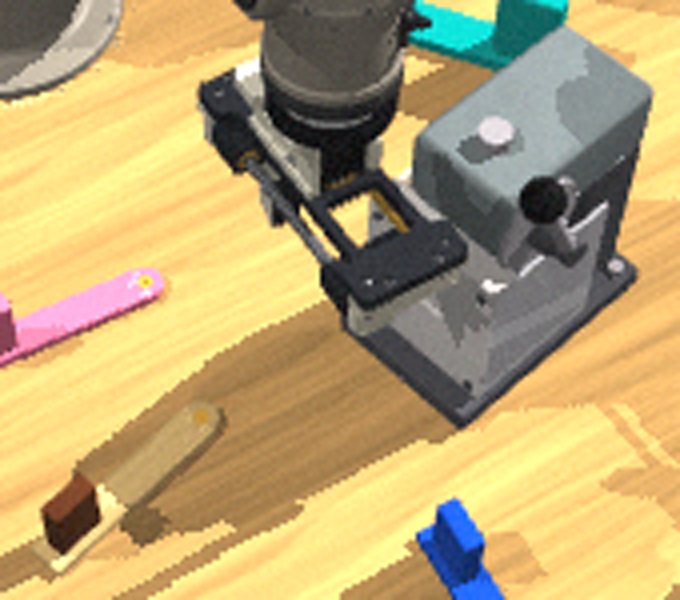

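View pics/b.png

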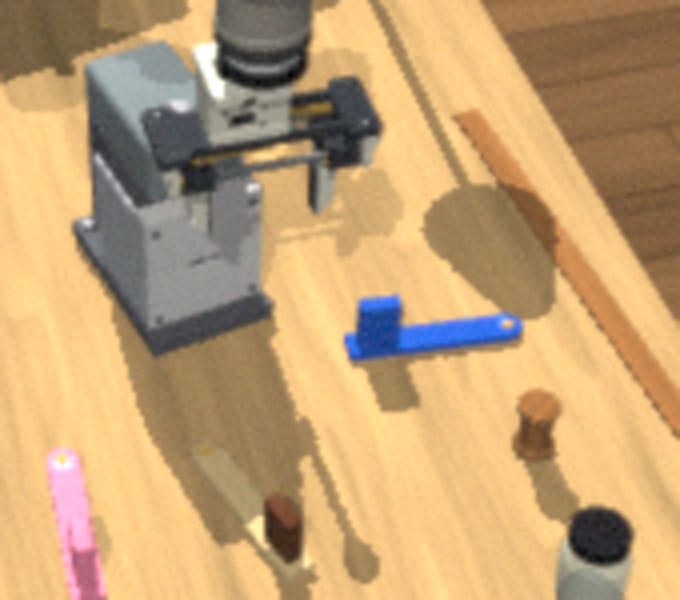

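The scene crop shows the target paddle's cap at about (201,416), its grip top at (71,500), and the knob at (546,199). In the side crop the slot centre is at (207,258), the cap at (207,451) and the grip top at (283,510).

```bash
cat > h.py <<'E'
import numpy as np
from scipy.optimize import least_squares
from scipy.spatial.transform import Rotation as Ro
def proj(c,X):
    p=np.atleast_2d(X)@c["R"].T+c["t"]; p=p@c["intrinsics"].T; return p[:,:2]/p[:,2:]
def ray(c,uv,z):
    d=c["R"].T@np.linalg.solve(c["intrinsics"],[*uv,1.]); o=-c["R"].T@c["t"]; return o+d*(z-o[2])/d[2]
def tri(obs):
    f=lambda X:np.concatenate([proj(c,X)[0]-uv for c,uv in obs]); r=least_squares(f,[.6,-.1,.1]); return r.x,np.abs(r.fun).max()
def place(p,L):  # planar pose x,y,yaw
    c,s=np.cos(p[2]),np.sin(p[2]); L=np.atleast_2d(L); return np.c_[p[0]+c*L[:,0]-s*L[:,1],p[1]+s*L[:,0]+c*L[:,1],L[:,2]]
def fit(items,x0):
    f=lambda p:np.concatenate([proj(c,place(p,L))[0]-uv for c,uv,L in items])
    r=least_squares(f,x0,loss="soft_l1"); return r.x,f(r.x).reshape(-1,2).round(1)
E
python3 - <<'E'
import pickle;from h import *
d=pickle.load(open("c0.pkl","rb"));A,B=d["scene"],d["side"]
a=lambda u,v:np.array([254.6+u/4,119.6+v/4]);b=lambda u,v:np.array([269.6+u/4,119.6+v/4])
cap,e1=tri([(A,a(201,416)),(B,b(207,451))]);gt,e2=tri([(A,a(71,500)),(B,b(283,510))])
print("cap",cap,e1,"griptop",gt,e2,np.linalg.norm((cap-gt)[:2]))
print([ray(A,a(201,416),.008),ray(B,b(207,451),.008),ray(A,a(71,500),.06),ray(B,b(283,510),.06),ray(A,a(47,560),.008)])
it=[(B,b(207,258),[-.075,0,.085]),(B,b(143,203),[-.075,.06,.154]),(B,b(262,183),[-.075,-.06,.154]),
(A,a(567,27),[.1,.045,.22]),(A,a(650,92),[.1,-.045,.22]),(A,a(413,138),[-.055,.045,.22])]
base=[(B,b(157,354),[-.1,.065,0]),(B,b(271,310),[-.1,-.065,0]),(A,a(462,427),[-.1,-.065,0]),(A,a(637,278),[.1,-.065,0]),(B,b(77,230),[.1,.065,0])]
for I in (it,base,it+base):
    p,r=fit(I,[.65,0,1.5]);print(p,r.tolist())
k=a(546,199)
f=lambda q:proj(A,place(p,[-.02-.1*np.sin(.5-q),-.075,.172+.1*np.cos(.5-q)]))[0]-k
for q in (0,.1,.2,.3):print(q,f(q),place(p,[-.02-.1*np.sin(.5-q),-.075,.172+.1*np.cos(.5-q)]))
print("slot",place(p,[-.075,0,.085]),"anvil",place(p,[-.02,0,.06]))
for n,uv,z in(("spool",(341,308),.056),("jar",(278,333),.085),("tape",(194,280),.018)):print(n,ray(A,uv,z))
E
```

```text
cap [ 0.45947416 -0.06107587  0.0063275 ] 0.012307902696818473 griptop [ 0.49585157 -0.18479282  0.05346473] 0.18855673768649694 0.12895425654903314
[array([ 0.46034181, -0.061497  ,  0.008     ]), array([ 0.4591379 , -0.06258187,  0.008     ]), array([ 0.49973175, -0.18633417,  0.06      ]), array([ 0.49381602, -0.18915084,  0.06      ]), array([ 0.50604182, -0.21451717,  0.008     ])]
[0.48956494 0.17771155 1.75602778] [[0.2, 0.7], [1.2, 5.5], [0.8, 1.3], [0.2, -1.9], [3.6, -0.4], [-0.4, -1.3]]
[0.48461317 0.18734662 1.77356525] [[-1.0, 0.4], [0.4, 0.9], [0.5, 0.5], [0.7, 0.2], [-1.6, 0.4]]
[0.48690689 0.18269837 1.7773227 ] [[-0.5, -0.1], [0.8, 4.8], [-0.0, 0.2], [0.2, -3.4], [4.0, -2.4], [0.7, -2.3], [-0.1, 1.2], [1.3, 1.5], [-0.2, 1.8], [-0.1, 1.3], [-0.8, 1.1]]
0 [-1.02378297  1.55809934] [[0.57424547 0.13157925 0.25975826]]
0.1 [ 1.57982491 -1.44290017] [[0.57239977 0.1403887  0.2641061 ]]
0.2 [ 4.24045904 -4.3017185 ] [[0.57047428 0.14957897 0.26753365]]
0.3 [ 6.92519665 -6.9833526 ] [[0.56848824 0.15905824 0.27000666]]
slot [[0.50228649 0.10929218 0.085     ]] anvil [[0.49100812 0.16312338 0.06      ]]
spool [ 0.75073387 -0.12177412  0.056     ]
jar [ 0.7330535  -0.29163939  0.085     ]
tape [ 0.4623839 -0.4140722  0.018    ]
```

Everything agrees: the base fit is within about 1.5 px and the paddle's cap-to-grip length is 129 mm. I'll close the gripper, then move in front of the knob.

Call:
move_arm(increments=[{"grip": 0, "translation": [0.0, 0.02, -0.017], "rot": [0, 0, -0.1]}, {"grip": 0, "translation": [0.03, 0.055, -0.017], "rot": [0, 0, -0.203]}, {"grip": 0, "translation": [0.06, 0.055, -0.017], "rot": [0, 0, -0.203]}, {"grip": 0, "translation": [0.08, 0.055, -0.017], "rot": [0, 0, -0.203]}, {"grip": 0, "translation": [0.09, 0.055, -0.017], "rot": [0, 0, -0.203]}, {"grip": 0, "translation": [0.09, 0.055, -0.017], "rot": [0, 0, -0.203]}, {"grip": 0, "translation": [0.09, 0.055, -0.017], "rot": [0, 0, -0.203]}, {"grip": 0, "translation": [0.09, 0.055, -0.017], "rot": [0, 0, -0.203]}])

```text
time_s: 0.95
eef_pos: [0.58, 0.089, 0.2658]
tool_rot: [1.986, 2.434, -0.0]
wrist_force: [0.5, 0.3, 1.0]
grip_width: 0.351
grasp_force: 0.0
```

Run:
```python
from bench import read_camera
import cv2,pickle
c=read_camera("scene");w=read_camera("wrist");pickle.dump((c,w),open("c1.pkl","wb"))
a=cv2.resize(c["img"][90:250,300:430,::-1],None,fx=3.6,fy=3.6,interpolation=cv2.INTER_CUBIC)[:576,:440]
b=cv2.resize(w["img"][:,:,::-1],(360,225))
import numpy as np
o=np.zeros((576,800,3),np.uint8);o[:,:440]=a[:, :440];o[:225,440:]=b;cv2.imwrite("pics/c.png",o)
```

```text
(no output)
```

View pics/c.png

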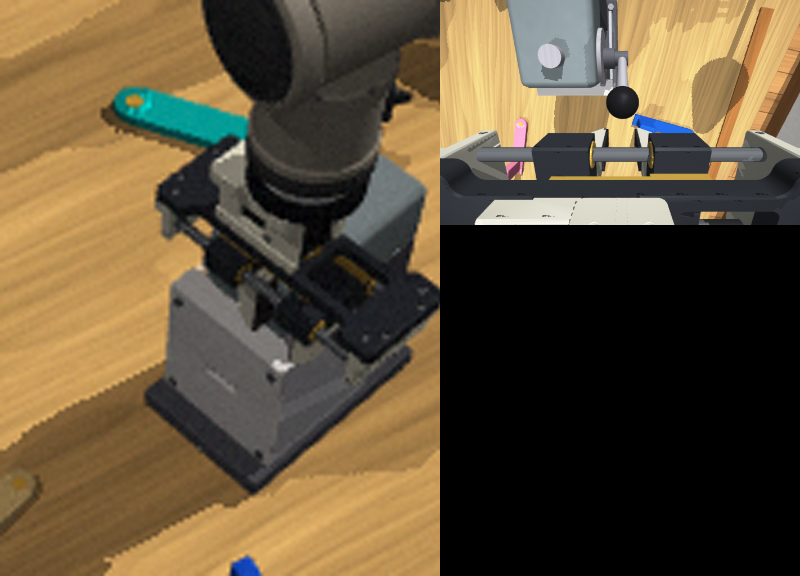

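The wrist view shows the knob centred ahead of the fingers at about (323,181) in the full frame. Next I push along tool x.

Call:
move_arm(increments=[{"grip": 0, "translation": [0, 0, 0]}, {"grip": 0, "translation": [0, 0, 0]}, {"grip": 0, "translation": [0, 0, 0]}, {"grip": 0, "translation": [0, 0, 0]}, {"grip": 0, "translation": [0.015, 0, 0]}, {"grip": 0, "translation": [0.03, 0, 0]}, {"grip": 0, "translation": [0.045, 0, 0]}, {"grip": 0, "translation": [0.06, 0, 0]}])

```text
invalid input at $.increments[0]: expected keys grip, translation, rot
```

Call:
move_arm(increments=[{"grip": 0, "translation": [0.012, 0, 0]}, {"grip": 0, "translation": [0.024, 0, 0]}, {"grip": 0, "translation": [0.034, 0, 0]}, {"grip": 0, "translation": [0.042, 0, 0]}, {"grip": 0, "translation": [0.048, 0, 0]}, {"grip": 0, "translation": [0.052, 0, 0]}])

```text
invalid input at $.increments[0]: expected keys grip, translation, rot
```

Call:
move_arm(increments=[{"grip": 0, "translation": [0, 0, 0], "rot": [0, 0, 0]}, {"grip": 0, "translation": [0, 0, 0], "rot": [0, 0, 0]}, {"grip": 0, "translation": [0, 0, 0], "rot": [0, 0, 0]}, {"grip": 0, "translation": [0, 0, 0], "rot": [0, 0, 0]}, {"grip": 0, "translation": [0.015, 0, 0], "rot": [0, 0, 0]}, {"grip": 0, "translation": [0.03, 0, 0], "rot": [0, 0, 0]}, {"grip": 0, "translation": [0.045, 0, 0], "rot": [0, 0, 0]}, {"grip": 0, "translation": [0.06, 0, 0], "rot": [0, 0, 0]}])

```text
time_s: 1.85
eef_pos: [0.5684, 0.1491, 0.2671]
tool_rot: [1.983, 2.432, 0.001]
wrist_force: [2.2, -5.9, 4.7]
grip_width: 0.002
grasp_force: 2.8
```

Call:
move_arm(increments=[{"grip": 0, "translation": [0.012, 0, 0], "rot": [0, 0, 0]}, {"grip": 0, "translation": [0.024, 0, 0], "rot": [0, 0, 0]}, {"grip": 0, "translation": [0.034, 0, 0], "rot": [0, 0, 0]}, {"grip": 0, "translation": [0.042, 0, 0], "rot": [0, 0, 0]}, {"grip": 0, "translation": [0.048, 0, 0], "rot": [0, 0, 0]}, {"grip": 0, "translation": [0.052, 0, 0], "rot": [0, 0, 0]}])

```text
time_s: 2.45
eef_pos: [0.5579, 0.1953, 0.2645]
tool_rot: [1.982, 2.429, -0.014]
wrist_force: [6.2, -32.2, -1.9]
grip_width: 0.004
grasp_force: 15.6
```

The lever has hit its stop (32 N). I'll back off straight, then travel to above the paddle.

Call:
move_arm(increments=[{"grip": 0, "translation": [-0.04, 0, 0], "rot": [0, 0, 0]}, {"grip": 0, "translation": [-0.09, 0, 0], "rot": [0, 0, 0]}, {"grip": 20, "translation": [-0.14, 0, 0], "rot": [0, 0, 0]}, {"grip": 45, "translation": [-0.185, -0.02, 0], "rot": [0, 0, 0]}, {"grip": 45, "translation": [-0.225, -0.05, 0], "rot": [0, 0, -0.03]}, {"grip": 45, "translation": [-0.265, -0.08, 0.015], "rot": [0, 0, -0.06]}, {"grip": 45, "translation": [-0.305, -0.105, 0.03], "rot": [0, 0, -0.086]}, {"grip": 45, "translation": [-0.34, -0.13, 0.05], "rot": [0, 0, -0.086]}])

```text
time_s: 3.25
eef_pos: [0.4981, -0.16, 0.2154]
tool_rot: [1.877, 2.519, 0.002]
wrist_force: [1.3, -1.5, 0.4]
grip_width: 0.437
grasp_force: 0.0
```

Run:
```python
from bench import read_camera
import cv2,pickle
import numpy as np
c,s,w=[read_camera(n) for n in("scene","side","wrist")];pickle.dump((c,s,w),open("c2.pkl","wb"))
f=lambda c,x,y,w,h,k:cv2.resize(cv2.convertScaleAbs(c["img"][y:y+h,x:x+w,::-1],alpha=1.3,beta=10),None,fx=k,fy=k,interpolation=cv2.INTER_CUBIC)
cv2.imwrite("pics/d.png",np.hstack([f(c,325,120,100,112,4),f(s,275,115,100,112,4)]))
cv2.imwrite("pics/w.png",w["img"][:,:,::-1])
```

```text
(no output)
```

View pics/d.png

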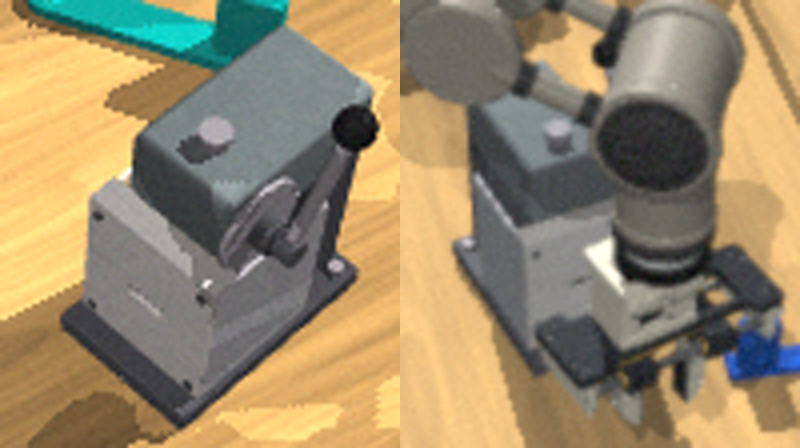

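View pics/w.png

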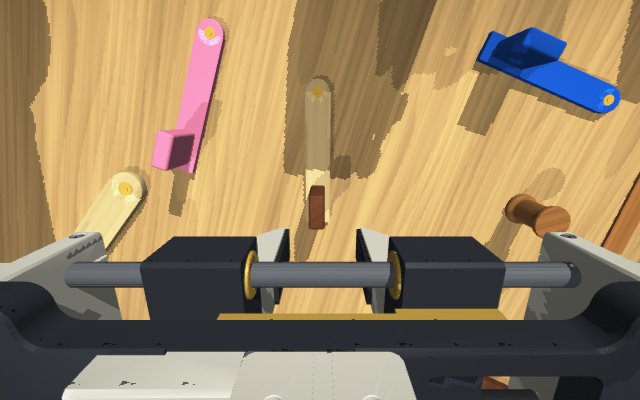

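The lever now leans back, with the knob at crop (354,129), and the ram rod stands up. The slot in the scene crop is at (147,300). The wrist view shows the paddle straight ahead, with the cap at (318,91) and the grip top at about (317,210).

Run:
```python
import pickle;from h import *
from bench import monitor
d=pickle.load(open("c0.pkl","rb"));B=d["side"];A,S,W=pickle.load(open("c2.pkl","rb"))
a=lambda u,v:np.array([324.6+u/4,119.6+v/4]);b=lambda u,v:np.array([269.6+u/4,119.6+v/4])
it=[(A,a(147,300),[-.075,0,.085]),(B,b(207,258),[-.075,0,.085]),(B,b(157,354),[-.1,.065,0]),(B,b(271,310),[-.1,-.065,0]),(A,a(183,429),[-.1,-.065,0]),(A,a(357,287),[.1,-.065,0]),(A,a(62,331),[-.1,.065,0]),(B,b(77,230),[.1,.065,0])]
p,r=fit(it,[.48,.187,1.77]);print(p,r.tolist())
print("slot tri",tri([(it[0][0],it[0][1]),(it[1][0],it[1][1])]),place(p,[-.075,0,.085]))
for q in(.9,1.):print(q,proj(A,place(p,[-.02-.1*np.sin(.5-q),-.075,.172+.1*np.cos(.5-q)]))[0],a(354,129))
print("wrist cap",ray(W,(318,91),.008),"griptop",ray(W,(317,210),.06), ray(W,(317,229),.06),ray(W,(317,192),.06))
o=monitor.get_obs();print(o["eef_pos"],Ro.from_rotvec(o["tool_rot"]).as_matrix().round(3).tolist())
print("slot seen by wrist pred",proj(W,place(p,[-.075,0,.085])))
```

```text
[0.48850797 0.18384    1.76645914] [[1.1, -0.4], [-0.3, -0.3], [-0.1, 0.9], [1.5, 1.5], [-0.2, 1.4], [0.6, -0.4], [-0.2, -0.8], [-0.3, 0.6]]
slot tri (array([0.50349485, 0.10619257, 0.08656706]), np.float64(0.046510760933671236)) [[0.50308922 0.11027107 0.085     ]]
0.9 [413.43919438 151.98144583] [413.1  151.85]
1.0 [415.45742955 151.24557735] [413.1  151.85]
wrist cap [ 0.45982476 -0.06283118  0.008     ] griptop [ 0.49485959 -0.18463059  0.06      ] [ 0.50101682 -0.20611862  0.06      ] [ 0.48924626 -0.16504071  0.06      ]
[ 0.49714602 -0.16008047  0.21407053] [[-0.281, 0.96, -0.003], [0.96, 0.281, 0.003], [0.004, -0.002, -1.0]]
slot seen by wrist pred [[ 438.25365815 -143.99753687]]
```

The scene view alone can't separate 0.9 from 1.0 rad, so I'll check the lever angle from the wrist camera before picking up.

Call:
move_arm(increments=[{"grip": 45, "translation": [0.03, 0.02, -0.03], "rot": [0, 0, 0]}, {"grip": 45, "translation": [0.07, 0.05, -0.06], "rot": [0, 0, 0]}, {"grip": 45, "translation": [0.11, 0.08, -0.085], "rot": [0, 0, 0.03]}, {"grip": 45, "translation": [0.15, 0.11, -0.085], "rot": [0, 0, 0.06]}, {"grip": 45, "translation": [0.18, 0.135, -0.085], "rot": [0, 0, 0.086]}, {"grip": 45, "translation": [0.198, 0.144, -0.085], "rot": [0, 0, 0.086]}, {"grip": 45, "translation": [0.198, 0.144, -0.085], "rot": [0, 0, 0.086]}])

```text
time_s: 4.1
eef_pos: [0.5802, 0.0771, 0.3006]
tool_rot: [-1.976, -2.44, -0.002]
wrist_force: [-0.6, 0.0, -0.3]
grip_width: 0.45
grasp_force: 0.0
```

Run:
```python
from bench import read_camera
import cv2,pickle
w=read_camera("wrist");pickle.dump(w,open("c3.pkl","wb"))
cv2.imwrite("pics/e.png",cv2.resize(w["img"][0:240,100:500,::-1],None,fx=2,fy=2,interpolation=cv2.INTER_CUBIC))
```

```text
(no output)
```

View pics/e.png

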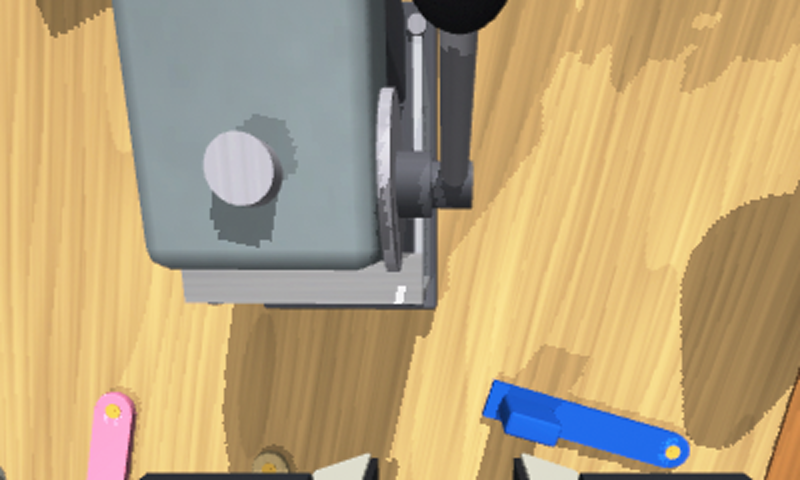

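The wrist crop shows the knob centre at about (458,-12), by circle extrapolation, and the guard's top front edge running from (185,302) to (424,302).

Run:
```python
import pickle;from h import *
d=pickle.load(open("c0.pkl","rb"));B=d["side"];A,S,W=pickle.load(open("c2.pkl","rb"));W3=pickle.load(open("c3.pkl","rb"));_,W1=pickle.load(open("c1.pkl","rb"))
a=lambda u,v:np.array([324.6+u/4,119.6+v/4]);b=lambda u,v:np.array([269.6+u/4,119.6+v/4]);w=lambda u,v:np.array([99.75+u/2,v/2-.25])
it=[(A,a(147,300),[-.075,0,.085]),(B,b(207,258),[-.075,0,.085]),(B,b(157,354),[-.1,.065,0]),(B,b(271,310),[-.1,-.065,0]),(A,a(183,429),[-.1,-.065,0]),(A,a(357,287),[.1,-.065,0]),(A,a(62,331),[-.1,.065,0]),(B,b(77,230),[.1,.065,0])]
g=[(W3,w(185,302),[-.075,.06,.154]),(W3,w(424,302),[-.075,-.06,.154])]
print([ray(x[0],x[1],.154) for x in g])
p,r=fit(it+g,[.48,.187,1.77]);print(p,r.tolist(),place(p,[-.075,0,.085]))
inv=lambda X:(Ro.from_euler('z',-p[2]).as_matrix()@(X-np.r_[p[:2],0]))
for o in ([(A,a(354,129)),(W3,w(458,-12))],[(d["scene"],(391.1,169.4)),(W1,(323.5,181))]):
    X,e=tri(o);L=inv(X);print(X,e,L,"q",.5+np.arctan2(L[0]+.02,L[2]-.172))
for q in(.85,.9,.95,1.):print(q,proj(W3,place(p,[-.02-.1*np.sin(.5-q),-.075,.172+.1*np.cos(.5-q)]))[0],w(458,-12))
```

```text
[array([0.44233214, 0.09161657, 0.154     ]), array([0.56034029, 0.11680403, 0.154     ])]
[0.48708728 0.17912631 1.76717691] [[-0.5, -0.1], [-0.4, 0.5], [-0.1, 1.8], [1.5, 2.3], [-1.8, 1.8], [-0.8, -0.1], [-1.8, -0.4], [-0.5, 1.4], [0.7, -2.1], [0.3, -0.4]] [[0.50172133 0.10556787 0.085     ]]
[0.55415213 0.21490902 0.26032566] 1.5494390944401744 [ 0.02200919 -0.07275776  0.26032566] q 0.9439517231572491
[0.57149307 0.13251669 0.26404419] 1.167948529795808 [-0.06218306 -0.07368894  0.26404419] q 0.07027235688593098
0.85 [333.09814912   5.92848419] [328.75  -6.25]
0.9 [333.18698934  -2.75519371] [328.75  -6.25]
0.95 [333.25509635 -10.98180234] [328.75  -6.25]
1.0 [333.30226436 -18.6970334 ] [328.75  -6.25]
```

The lever is at about 0.94 to 0.98 rad. I'll push once more to be sure.

Call:
move_arm(increments=[{"grip": 0, "translation": [0, 0, 0.036], "rot": [0, 0, 0]}, {"grip": 0, "translation": [0.02, 0, 0.036], "rot": [0, 0, 0]}, {"grip": 0, "translation": [0.04, 0, 0.036], "rot": [0, 0, 0]}, {"grip": 0, "translation": [0.06, 0, 0.036], "rot": [0, 0, 0]}, {"grip": 0, "translation": [0.08, 0, 0.036], "rot": [0, 0, 0]}, {"grip": 0, "translation": [0.095, 0, 0.036], "rot": [0, 0, 0]}, {"grip": 0, "translation": [0.105, 0, 0.036], "rot": [0, 0, 0]}, {"grip": 0, "translation": [0.11, 0, 0.036], "rot": [0, 0, 0]}])

```text
time_s: 4.95
eef_pos: [0.5578, 0.1796, 0.2649]
tool_rot: [1.984, 2.435, 0.0]
wrist_force: [-0.1, -1.7, 0.1]
grip_width: 0.005
grasp_force: 0.0
```

Call:
move_arm(increments=[{"grip": 0, "translation": [0.005, 0, 0], "rot": [0, 0, 0]}, {"grip": 0, "translation": [0.01, 0, 0], "rot": [0, 0, 0]}])

```text
time_s: 5.15
eef_pos: [0.5561, 0.1886, 0.2647]
tool_rot: [1.986, 2.434, -0.0]
wrist_force: [0.2, -0.3, 0.0]
grip_width: 0.008
grasp_force: 0.0
```

Call:
move_arm(increments=[{"grip": 0, "translation": [0.003, 0, 0], "rot": [0, 0, 0]}, {"grip": 0, "translation": [0.003, 0, 0], "rot": [0, 0, 0]}])

```text
time_s: 5.35
eef_pos: [0.5554, 0.1919, 0.2647]
tool_rot: [1.985, 2.435, -0.0]
wrist_force: [0.2, -0.2, 0.4]
grip_width: 0.005
grasp_force: 0.0
```

Call:
move_arm(increments=[{"grip": 0, "translation": [0.003, 0, 0], "rot": [0, 0, 0]}, {"grip": 0, "translation": [0.006, 0, 0], "rot": [0, 0, 0]}, {"grip": 0, "translation": [0.006, 0, 0], "rot": [0, 0, 0]}])

```text
time_s: 5.65
eef_pos: [0.5551, 0.1938, 0.2647]
tool_rot: [1.984, 2.429, -0.008]
wrist_force: [2.2, -15.5, 0.2]
grip_width: 0.006
grasp_force: 6.7
```

Call:
move_arm(increments=[{"grip": 0, "translation": [0.002, 0, 0], "rot": [0, 0, 0]}, {"grip": 0, "translation": [0.002, 0, 0], "rot": [0, 0, 0]}])

```text
time_s: 5.85
eef_pos: [0.5551, 0.1941, 0.2647]
tool_rot: [1.984, 2.426, -0.011]
wrist_force: [3.4, -19.8, 0.5]
grip_width: 0.007
grasp_force: 9.6
```

The stop is firm: about 1 mm of motion for 20 N. Now back to the paddle.

Call:
move_arm(increments=[{"grip": 0, "translation": [-0.04, 0, 0], "rot": [0, 0, 0]}, {"grip": 0, "translation": [-0.09, 0, 0], "rot": [0, 0, 0]}, {"grip": 45, "translation": [-0.135, -0.01, 0], "rot": [0, 0, 0]}, {"grip": 45, "translation": [-0.18, -0.03, 0.01], "rot": [0, 0, 0]}, {"grip": 45, "translation": [-0.22, -0.055, 0.025], "rot": [0, 0, -0.03]}, {"grip": 45, "translation": [-0.26, -0.08, 0.04], "rot": [0, 0, -0.06]}, {"grip": 45, "translation": [-0.3, -0.105, 0.055], "rot": [0, 0, -0.086]}, {"grip": 45, "translation": [-0.335, -0.125, 0.075], "rot": [0, 0, -0.086]}])

```text
time_s: 6.65
eef_pos: [0.4982, -0.1559, 0.19]
tool_rot: [1.877, 2.516, 0.0]
wrist_force: [0.7, -0.4, -0.1]
grip_width: 0.439
grasp_force: 0.0
```

Run:
```python
from h import *
from bench import monitor
o=monitor.get_obs();R=Ro.from_rotvec(o["tool_rot"]).as_matrix();print(o["eef_pos"],R[:,0])
for z in (.10,.038):print(R.T@(np.r_[.4960,-.1855,z]-o["eef_pos"]))
```

```text
[ 0.49821005 -0.1559291   0.18995285] [-0.2848215   0.95857949 -0.00144202]
[-0.02758687 -0.01066773  0.08997779]
[-0.02749747 -0.01075508  0.15197766]
```

Call:
move_arm(increments=[{"grip": 45, "translation": [-0.0275, -0.0107, 0.04], "rot": [0, 0, 0]}, {"grip": 45, "translation": [-0.0275, -0.0107, 0.08], "rot": [0, 0, 0]}, {"grip": 45, "translation": [-0.0275, -0.0107, 0.115], "rot": [0, 0, 0]}, {"grip": 45, "translation": [-0.0275, -0.0107, 0.14], "rot": [0, 0, 0]}, {"grip": 45, "translation": [-0.0275, -0.0107, 0.151], "rot": [0, 0, 0]}, {"grip": 45, "translation": [-0.0275, -0.0107, 0.151], "rot": [0, 0, 0]}])

```text
time_s: 7.25
eef_pos: [0.496, -0.1829, 0.0377]
tool_rot: [-1.877, -2.516, 0.0]
wrist_force: [0.2, -0.4, -0.1]
grip_width: 0.451
grasp_force: 0.0
```

Call:
move_arm(grip_force=30, increments=[{"grip": 0, "translation": [0, 0, 0], "rot": [0, 0, 0]}, {"grip": 0, "translation": [0, 0, 0], "rot": [0, 0, 0]}, {"grip": 0, "translation": [0, 0, 0], "rot": [0, 0, 0]}, {"grip": 0, "translation": [0, 0, 0], "rot": [0, 0, 0]}, {"grip": 0, "translation": [0, 0, 0], "rot": [0, 0, 0]}])

```text
time_s: 7.75
eef_pos: [0.497, -0.1834, 0.0399]
tool_rot: [1.877, 2.517, 0.0]
wrist_force: [-1.2, -0.9, 7.1]
grip_width: 0.193
grasp_force: 29.9
```

The grip is good: width 17.8 mm, 30 N. Next I lift and align in front of the slot.

Call:
move_arm(increments=[{"grip": 0, "translation": [0, 0, -0.02], "rot": [0, 0, 0]}, {"grip": 0, "translation": [0, 0, -0.05], "rot": [0, 0, 0]}, {"grip": 0, "translation": [0.01, 0.01, -0.075], "rot": [0, 0, 0.02]}, {"grip": 0, "translation": [0.03, 0.03, -0.081], "rot": [0, 0, 0.04]}, {"grip": 0, "translation": [0.06, 0.05, -0.081], "rot": [0, 0, 0.06]}, {"grip": 0, "translation": [0.085, 0.065, -0.081], "rot": [0, 0, 0.08]}, {"grip": 0, "translation": [0.095, 0.0726, -0.081], "rot": [0, 0, 0.085]}, {"grip": 0, "translation": [0.095, 0.0726, -0.081], "rot": [0, 0, 0.085]}])

```text
time_s: 8.55
eef_pos: [0.5394, -0.0701, 0.1198]
tool_rot: [1.98, 2.439, 0.0]
wrist_force: [-0.1, -0.5, -1.4]
grip_width: 0.193
grasp_force: 29.9
```

Run:
```python
from bench import read_camera,monitor
import cv2,pickle
import numpy as np
c,s,w=[read_camera(n) for n in("scene","side","wrist")];pickle.dump((c,s,w),open("c4.pkl","wb"))
f=lambda c,x,y,w,h,k:cv2.resize(cv2.convertScaleAbs(c["img"][y:y+h,x:x+w,::-1],alpha=1.4,beta=15),None,fx=k,fy=k,interpolation=cv2.INTER_CUBIC)
o=np.zeros((600,800,3),np.uint8)
o[:360,:400]=f(c,315,165,80,72,5);o[:360,400:]=f(s,280,160,80,72,5)
o[360:,:]=f(w,200,0,267,80,3)[:240,:800]
cv2.imwrite("pics/f.png",o)
ob=monitor.get_obs();print(ob["eef_pos"],ob["wrist_force"])
```

```text
[ 0.53884003 -0.07235952  0.11967654] [ 0.14614511 -0.51236442 -1.3923208 ]
```

View pics/f.png

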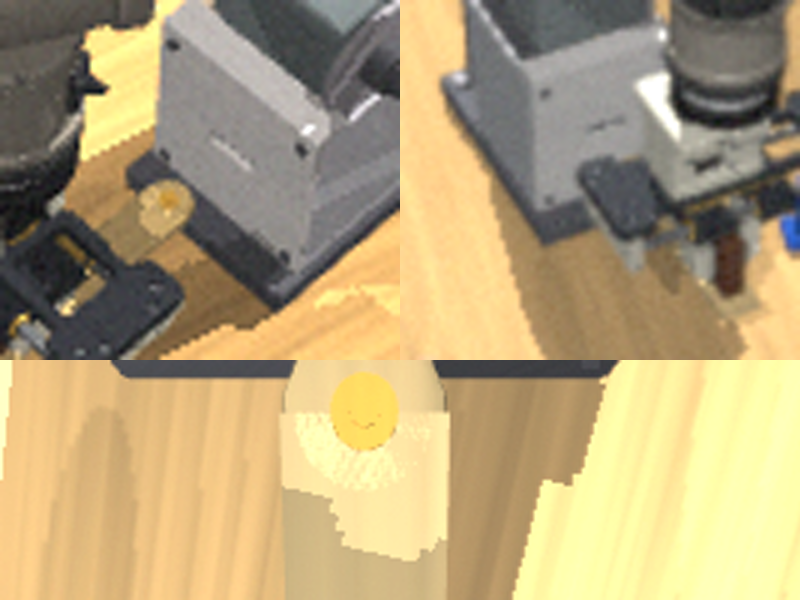

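In the scene crop the cap is at (170,201) and the slot at (232,152). In the side crop the slot is at (207,125). In the wrist crop the cap is at (364,411), and the base's front edge is horizontal with its midpoint at about column 365, so yaw and lateral position look aligned.

Run:
```python
import pickle;from h import *
from bench import monitor
A,S,W=pickle.load(open("c4.pkl","rb"))
ca=np.array([348.6,204.8]);cw=np.array([321.0,16.7]);sa=np.array([361,194.9]);ss=np.array([321.1,184.5])
o=monitor.get_obs();R=Ro.from_rotvec(o["tool_rot"]).as_matrix()
cap,e=tri([(A,ca),(W,cw)]);slot,e2=tri([(A,sa),(S,ss)])
print("cap",cap,e,ray(A,ca,.089),ray(W,cw,.089),"nominal",o["eef_pos"]+R@[.13,0,0])
print("slot",slot,e2)
print("tool x",R[:,0], "yaw",np.arctan2(R[1,0],R[0,0]))
for s in (slot,np.r_[.502,.105,.085]):
  D=R.T@(s-o["eef_pos"]);print("slot in tool",D,"insert",D[0]+.055-.13,"cap in tool",R.T@(cap-o["eef_pos"]))
```

```text
cap [0.51182224 0.05308931 0.08308243] 1.0603264383439068 [0.51514257 0.05422839 0.089     ] [0.5121901  0.05125419 0.089     ] nominal [0.51254407 0.05495317 0.1196322 ]
slot [0.502648   0.10577566 0.08467584] 0.12230740159546372
tool x [-2.02276650e-01  9.79328362e-01 -3.41099866e-04] yaw 1.7744784089300323
slot in tool [0.18178558 0.00059712 0.03493855] insert 0.10678558046208278 cap in tool [ 0.12833315 -0.00107512  0.0365506 ]
slot in tool [ 0.18115692 -0.00019447  0.0346148 ] insert 0.10615691558438378 cap in tool [ 0.12833315 -0.00107512  0.0365506 ]
```

The cap-to-slot offsets are within about 1 to 2 mm, and the vertical clearance is only ±1 mm. I'll approach to about 5 mm, then step in while watching force.

Call:
move_arm(grip_force=40, increments=[{"grip": 0, "translation": [0.01, 0.001, -0.001], "rot": [0, 0, 0]}, {"grip": 0, "translation": [0.02, 0.001, -0.001], "rot": [0, 0, 0]}, {"grip": 0, "translation": [0.028, 0.001, -0.001], "rot": [0, 0, 0]}, {"grip": 0, "translation": [0.032, 0.001, -0.001], "rot": [0, 0, 0]}, {"grip": 0, "translation": [0.032, 0.001, -0.001], "rot": [0, 0, 0]}, {"grip": 0, "translation": [0.032, 0.001, -0.001], "rot": [0, 0, 0]}, {"grip": 0, "translation": [0.032, 0.001, -0.001], "rot": [0, 0, 0]}])

```text
time_s: 9.4
eef_pos: [0.5336, -0.04, 0.1208]
tool_rot: [1.984, 2.436, 0.0]
wrist_force: [0.5, -0.3, -1.0]
grip_width: 0.194
grasp_force: 39.9
```

Run:
```python
from bench import read_camera,monitor
import cv2,pickle
import numpy as np
c=read_camera("scene");w=read_camera("wrist");pickle.dump((c,w),open("c5.pkl","wb"))
f=lambda c,x,y,w,h,k:cv2.resize(cv2.convertScaleAbs(c["img"][y:y+h,x:x+w,::-1],alpha=1.5,beta=15),None,fx=k,fy=k,interpolation=cv2.INTER_CUBIC)
cv2.imwrite("pics/g.png",np.vstack([f(c,325,165,60,45,10)[:450],cv2.resize(f(w,220,0,200,50,3),(600,150))]))
print(monitor.get_obs()["eef_pos"],monitor.get_obs()["wrist_force"])
```

```text
[ 0.5336301  -0.0400682   0.12072106] [-0.09959488  0.30911122 -0.98387883]
```

View pics/g.png

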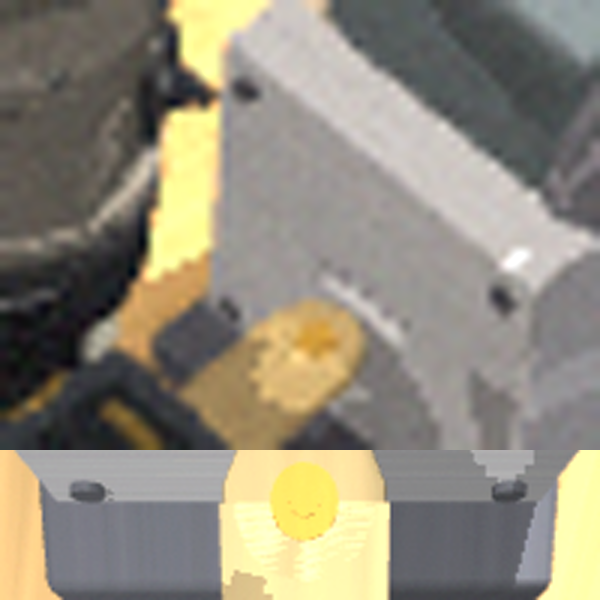

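In the scene crop the cap is at (318,338) and the slot centre at (364,311). In the wrist crop the guard bolts at (88,491) and (508,490) have midpoint column 298, while the cap is at column 305. So the slot lies slightly to tool -y.

Run:
```python
import pickle;from h import *
from bench import monitor
A,W=pickle.load(open("c5.pkl","rb"))
ca=np.array([356.35,198.35]);sa=np.array([360.95,195.65]);cw=np.array([321.5,16.4])
o=monitor.get_obs();R=Ro.from_rotvec(o["tool_rot"]).as_matrix()
T=lambda X:R.T@(X-o["eef_pos"])
# plane-consistent: slot via scene ray at z=.085, cap via scene ray at several z
print("slot",T(ray(A,sa,.085)))
for z in(.086,.087,.088,.089,.09):print(z,"scene",T(ray(A,ca,z)),"wrist",T(ray(W,cw,z)))
for z in (.03,.04,.05):print("bolt mid",T(ray(W,np.array([319.1,13.4]),z)))
```

```text
slot [0.14654946 0.00126366 0.03570344]
0.086 scene [ 0.12957858 -0.00079421  0.03470524] wrist [ 0.12749257 -0.00087097  0.03470548]
0.087 scene [ 0.12905286 -0.00035826  0.03370536] wrist [ 0.12718882 -0.00086698  0.03370552]
0.088 scene [1.28527147e-01 7.76807400e-05 3.27054789e-02] wrist [ 0.12688506 -0.00086299  0.03270556]
0.089 scene [0.12800143 0.00051363 0.0317056 ] wrist [ 0.12658131 -0.000859    0.0317056 ]
0.09 scene [0.12747572 0.00094957 0.03070572] wrist [ 0.12627755 -0.00085501  0.03070563]
bolt mid [ 0.14637408 -0.00280343  0.09070295]
bolt mid [ 0.14325403 -0.00268817  0.08070334]
bolt mid [ 0.14013397 -0.00257292  0.07070373]
```

Call:
move_arm(increments=[{"grip": 0, "translation": [0.002, -0.0006, 0], "rot": [0, 0, 0]}, {"grip": 0, "translation": [0.004, -0.0006, 0], "rot": [0, 0, 0]}, {"grip": 0, "translation": [0.006, -0.0006, 0], "rot": [0, 0, 0]}, {"grip": 0, "translation": [0.006, -0.0006, 0], "rot": [0, 0, 0]}])

```text
time_s: 9.9
eef_pos: [0.5317, -0.0338, 0.1207]
tool_rot: [-1.983, -2.436, -0.0]
wrist_force: [0.6, -0.8, -0.9]
grip_width: 0.191
grasp_force: 39.9
```

Call:
move_arm(increments=[{"grip": 0, "translation": [0.002, 0, 0], "rot": [0, 0, 0]}, {"grip": 0, "translation": [0.002, 0, 0], "rot": [0, 0, 0]}])

```text
time_s: 10.1
eef_pos: [0.5313, -0.0319, 0.1207]
tool_rot: [-1.984, -2.436, -0.0]
wrist_force: [-0.9, 0.4, -0.3]
grip_width: 0.192
grasp_force: 39.9
```

Call:
move_arm(increments=[{"grip": 0, "translation": [0.002, 0, 0], "rot": [0, 0, 0]}, {"grip": 0, "translation": [0.004, 0, 0], "rot": [0, 0, 0]}, {"grip": 0, "translation": [0.004, 0, 0], "rot": [0, 0, 0]}])

```text
time_s: 10.4
eef_pos: [0.5304, -0.0279, 0.1207]
tool_rot: [-1.983, -2.436, -0.0]
wrist_force: [-1.2, -0.4, -0.8]
grip_width: 0.193
grasp_force: 39.9
```

Call:
move_arm(increments=[{"grip": 0, "translation": [0.002, 0, 0], "rot": [0, 0, 0]}, {"grip": 0, "translation": [0.004, 0, 0], "rot": [0, 0, 0]}, {"grip": 0, "translation": [0.004, 0, 0], "rot": [0, 0, 0]}])

```text
time_s: 10.7
eef_pos: [0.5296, -0.024, 0.1207]
tool_rot: [-1.983, -2.436, -0.0]
wrist_force: [0.1, 0.2, -0.9]
grip_width: 0.197
grasp_force: 39.9
```

The tip is in with no contact, so I continue.

Call:
move_arm(increments=[{"grip": 0, "translation": [0.004, 0, 0], "rot": [0, 0, 0]}, {"grip": 0, "translation": [0.008, 0, 0], "rot": [0, 0, 0]}, {"grip": 0, "translation": [0.012, 0, 0], "rot": [0, 0, 0]}, {"grip": 0, "translation": [0.016, 0, 0], "rot": [0, 0, 0]}, {"grip": 0, "translation": [0.016, 0, 0], "rot": [0, 0, 0]}])

```text
time_s: 11.2
eef_pos: [0.5263, -0.008, 0.1207]
tool_rot: [-1.983, -2.437, -0.0]
wrist_force: [-0.5, -0.1, -0.9]
grip_width: 0.19
grasp_force: 39.9
```

Run:
```python
from bench import monitor
o=monitor.get_obs();print(o["eef_pos"],o["wrist_force"],o["moment"],o["tool_rot"])
```

```text
[ 0.52630061 -0.00797549  0.12073642] [-0.47166071 -0.09093747 -0.94577717] [-0.0290121  -0.08675924  0.03170373] [-1.98281913e+00 -2.43662428e+00 -8.22417227e-05]
```

Call:
move_arm(increments=[{"grip": 0, "translation": [0.005, 0, 0], "rot": [0, 0, 0]}, {"grip": 0, "translation": [0.01, 0, 0], "rot": [0, 0, 0]}, {"grip": 0, "translation": [0.015, 0, 0], "rot": [0, 0, 0]}, {"grip": 0, "translation": [0.02, 0, 0], "rot": [0, 0, 0]}, {"grip": 0, "translation": [0.02, 0, 0], "rot": [0, 0, 0]}])

```text
time_s: 11.7
eef_pos: [0.5222, 0.0117, 0.1207]
tool_rot: [-1.983, -2.437, -0.0]
wrist_force: [-0.6, -0.6, -0.7]
grip_width: 0.197
grasp_force: 39.9
```

Call:
move_arm(increments=[{"grip": 0, "translation": [0.005, 0, 0], "rot": [0, 0, 0]}, {"grip": 0, "translation": [0.01, 0, 0], "rot": [0, 0, 0]}, {"grip": 0, "translation": [0.015, 0, 0], "rot": [0, 0, 0]}, {"grip": 0, "translation": [0.02, 0, 0], "rot": [0, 0, 0]}, {"grip": 0, "translation": [0.0215, 0, 0], "rot": [0, 0, 0]}, {"grip": 0, "translation": [0.0215, 0, 0], "rot": [0, 0, 0]}, {"grip": 0, "translation": [0.0215, 0, 0], "rot": [0, 0, 0]}])

```text
time_s: 12.4
eef_pos: [0.5181, 0.032, 0.1208]
tool_rot: [1.984, 2.436, 0.0]
wrist_force: [-0.1, 0.4, -0.8]
grip_width: 0.196
grasp_force: 39.9
```

Run:
```python
from bench import monitor,read_camera
import pickle
from h import *
P=[]
c,s,w=[read_camera(n) for n in("scene","side","wrist")];pickle.dump((c,s,w),open("c6.pkl","wb"))
o=monitor.get_obs();print(o["eef_pos"],o["wrist_force"],o["moment"],o["grasp_force"],o["joint_velocities"].round(4))
R=Ro.from_rotvec(o["tool_rot"]).as_matrix();cap=o["eef_pos"]+R@[.1275,-.0004,0]
for sl in ([.5026,.1058],[.502,.105],[.5013,.1042]):
  an=np.array(sl)+.055*np.array([-.2028,.9792]);print("cap-anvil in tool",R[:2,:2].T@(cap[:2]-an), R[:2,0])
```

```text
[0.51813224 0.03185606 0.12072614] [-0.20124945  0.36558988 -0.70564525] [-0.04691995 -0.02547506 -0.02686742] 39.914790987968445 [-0.0006  0.0007 -0.001  -0.0001 -0.0013 -0.0009]
cap-anvil in tool [-0.00305614 -0.00012855] [-0.20236815  0.97930951]
cap-anvil in tool [-0.00239411  0.00062093] [-0.20236815  0.97930951]
cap-anvil in tool [-0.00175232  0.00146834] [-0.20236815  0.97930951]
```

Call:
move_arm(increments=[{"grip": 0, "translation": [0.0015, 0, 0], "rot": [0, 0, 0]}, {"grip": 0, "translation": [0.0015, 0, 0], "rot": [0, 0, 0]}, {"grip": 0, "translation": [0.0015, 0, 0], "rot": [0, 0, 0]}, {"grip": 0, "translation": [0.0015, 0, 0], "rot": [0, 0, 0]}])

```text
time_s: 12.95
eef_pos: [0.5178, 0.0335, 0.1208]
tool_rot: [1.984, 2.436, 0.0]
wrist_force: [-0.1, 0.4, -0.9]
grip_width: 0.197
grasp_force: 39.9
```

```bash
python3 -c "
from bench import workorder
print(workorder.sign_off())"
```

```text
the job is handed in; nothing more can be done
None
```

I handed the job in at about 13 s, and the sign-off returned no verdict. The lever is hard against its stop, and the paddle is held level through the slot with no contact force felt. By my camera measurements the cap is within about 2 mm of the ram axis.

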